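# Draw a spun tube out of the centrifuge rotor and hold it upright

### The job

The run is over and two capped tubes lie slanted in the centrifuge's rotor: draw the one on the far side of the rotor from you straight out of its pocket, bring it upright with its cap up, and hold it there, still, with its tip clear above the rim of the centrifuge. Its sediment must not be stirred, so on the way never lay the tube clearly flatter than it sits in the rotor. Finish while still holding it up; leave the counterweight tube in its pocket and everything else where it is.

Things in the scene. Friction and masses are not known exactly. Their poses are not given: they have to be found in the camera images.
- tube: the tube to take: closed, white, round, 110 mm long, 20 to 31 g, 16 mm barrel, conical foot, blue push cap. Origin: the tip of its foot; z axis along the tube to the cap. It lies in a rotor pocket leaning 45 degrees, cap up and towards the rotor's axis, foot outwards, its last 55 mm (barrel and cap) standing out, free to slide out along its own axis
- tube_cap (a point): the middle of the ribbed cap, on the tube's axis 100 mm from the tip of the foot. The cap is 19.5 mm in diameter, covers the last 20 mm of the tube and never comes off. It can be pinched from above, across the tube; nothing stands within 25 mm beside it
- balance_tube: the counterweight: an identical tube in the opposite pocket (the one nearer the robot), same origin and axes; the tops of the two caps are about 52 mm apart
- rotor: aluminium angle rotor, locked, six equal pockets 60 degrees apart; origin on its axis at its underside, z up; its x axis points to the pocket of the tube to take, within 50 degrees of the robot's straight-ahead direction. The dished top rises outwards, to 82 mm above the origin at 92 mm from the axis; the nut in the middle is 56 mm high
- pocket (a point): the middle of the mouth of the pocket that holds the tube to take, 66 mm from the rotor's axis and 60 mm above the rotor's origin. The pocket is a steel sleeve leaning 45 degrees, bore 19.5 mm, 55 mm deep
- centrifuge: white bench centrifuge, fixed; origin on the table under the middle of its bowl; z up. Casing 300 mm along x, 360 mm along y (-160 to +200 mm); flat deck with a round bowl opening 250 mm wide, whose rim is 168 mm above the table
- lid (a point): the hinge of the centrifuge's lid, along the casing's -y side at 179 mm height. The lid stands open there, fixed: a 280 mm wide, 30 mm thick upright panel leaning 12 degrees outwards, its top about 460 mm above the table; a strut 145 mm to either side joins it to the deck
- tube_rack: bystander: grey rack 220 x 75 mm with three tubes, 116 mm high, loose; origin under its middle
- slide_box: bystander: flat grey slide box 167 x 92 x 37 mm, loose; origin under its middle
- specimen_cup: bystander: white screw-top cup, 60 mm wide, 70 mm high, loose; origin under its middle

How it is judged:
On the way:
1. the tube is drawn out of its pocket in the fingers, nothing but the fingers touching it (distance of tube from where it was at the start of the episode above 0.055 m and contact force between tube and the fingers above 0.5 N and contact force between tube and rotor below 0.05 N), for 0.1 s.
At the end, for the whole second after the job is handed in: the tube is held still in the fingers, cap up, within 10 degrees of upright, its tip over 175 mm above the table (the rim is at 168 mm), touching nothing else; the counterweight tube is within 15 mm and rack, slide box and cup within 20 mm of where they were (angle between tube's own z axis and vertical below 0.175 rad and height (world z) of tube above 0.175 m and contact force between tube and the fingers above 0.5 N and contact force between tube and rotor below 0.05 N and contact force between tube and centrifuge below 0.05 N and contact force between tube and balance_tube below 0.05 N and contact force between tube and tube_rack below 0.05 N and linear speed of tube below 0.03 m/s and angular speed of tube below 0.2 rad/s and distance of balance_tube from where it was at the start of the episode below 0.015 m and distance of each of tube_rack, slide_box, specimen_cup from where it was at the start of the episode below 0.02 m); the arm keeps its last pose, push and grip.
It fails at once if the tube is laid clearly flatter than it sat (more than 65 degrees from upright) (angle between tube's own z axis and vertical above 1.135 rad).
It fails at once if the counterweight tube is pulled or knocked out (moved 15 mm) (distance of balance_tube from where it was at the start of the episode above 0.015 m).
It fails at once if the tube rack, slide box or specimen cup is moved by 20 mm (distance of any of tube_rack, slide_box, specimen_cup from where it was at the start of the episode above 0.02 m).
It also fails if it takes over 35 s, if anything falls off the work surface, if the arm or the gripper's body presses on something with over 40 N, if the wrist force passes 120 N, or if a joint passes its speed limit or range.

### The arm

A 6-joint arm with a two-finger parallel gripper is mounted at the origin on the work surface. World frame = base frame: x ahead of the robot, y to its left, z up, the work surface at z = 0. Lengths are in m, angles in rad, forces in N, time in s.
With the tool pointing down it reaches from about 0.3 to 0.875 m from the base axis. Payload 6.4 kg.
Tool frame: the origin (TCP) lies at the very end of the fingers, on their centre line; the grasp point (between the pads) lies 19 mm behind it; z points along the fingers, y is the line along which they close (so a half turn about z gives the same grasp; the last joint's range is limited). The gripper opens to 88 mm and grips with 3 to 60 N. Pads are 18 mm wide; open, the fingers measure 123 mm over their backs; the gripper's body (75 mm by 187 mm) begins 45 mm behind the grasp point.
Start: joints at [-1.417, 0.181, 1.607, -0, 1.354, -0.206], TCP at [0.202, -0.538, 0.239] pointing down, gripper open.
Joint ranges: [-2.99, 2.99], [-0.89, 2.07], [0.3, 2.58], [-1.14, 4.28], [0, 2.63], [-3.12, 3.12]. Speed limits (rad/s): [2.57, 2.57, 3.01, 3.14, 3.14, 3.14].

### API

Orientations are given as a 3x3 rotation matrix whose columns are the frame's x, y, z axes.
In Python, from plant import telemetry, capture, env gives the robot as it stands.
- The arm moves only by the tool drive_tool, never from a script. Its argument "moves" is a list of rows, each an object of numbers: "fingers": the finger opening in mm, from 0 to 88.1; "tx", "ty", "tz": the shift along the tool's x, y, z in units of 50 mm (1.0 is 50 mm); "ax", "ay", "az": the turn, a rotation vector about the tool's x, y, z in rad. A call has 1 to 5 rows; each row is the pose to reach, as a shift and turn from the pose commanded when the call began, along the tool's axes at that moment; what a row does not reach only later rows make up. A row lasts 1/10 s, in which the tool goes at most 50 mm and 8.59 degrees, less where a joint would pass 70% of its speed; a pose out of reach is approached as far as the arm can. A call with a gripper value outside its range is refused whole. The fingers move at their own pace and stop on an object; the grip force is fixed at half the most. Time passes only in rows, so rows that repeat a pose let the fingers close. It gives the time, the measured TCP pose, the force, the opening and the grip force at its end, in the units of the state.
- telemetry.observe(): the state, without advancing time (a new reading comes with each control period).
- capture(name): name is "scene" or "top" or "wrist"; returns a dict with "frame" (420x560x3 uint8, red, green, blue), "range_z" (420x560 float32, m along the optical axis (not along the pixel's ray), 0 where there is no reading), "fx", "fy", "cx", "cy" (pixels), "world_to_cam" (4x4, takes a point from world to camera coordinates). Camera axes: x right, y up, looking along -z (the intrinsics and any distortion apply to the point x, -y, -z); pixel columns grow to the right and rows downward; lengths in m; the calibration is good to about 2 mm. A picture is of the moment at which its call begins.
- env.sign_off(): hands the job in; it is judged then, once.
The state is a dict: "clock": time; "joint_pos": joint angles; "qd": joint speeds; "joint_torque": joint torques, N m; "tcp_pos": TCP position; "ee_rot": TCP orientation; "contact_force": force on the tool from outside, world axes, zero at the start; "wrist_torque": the same for the moment, N m; "finger_gap": opening from 0.0 (shut) to 1.0 (fully open); "gripper_force": force on a finger pad.
Only numpy, scipy, OpenCV 4.12 (cv2) and the standard library are available. Lean on these libraries where they do the work, as an engineer would, in place of code of your own. Each camera call takes 0.05 s, during which the arm holds its last target. There are 200 camera calls.

## Working session

There is one attempt and no reset: what is moved stays moved. The work goes in short steps, Python scripts to look and compute and a tool call to move; the robot and the scene stay as the last step left them, time stands still between calls to the robot, and variables do not carry over. Pictures are saved under pics/ and viewed, at most 10 in all, crops included, and the job is handed in when it is done.

Besides the shell and the picture viewer there is one more tool, called after "Call:" by a JSON object that holds its "method" and its "body". drive_tool: Moves the arm, as the interface text tells. Its arguments: {"type":"object","properties":{"moves":{"type":"array","items":{"type":"object","properties":{"fingers":{"type":"number"},"tx":{"type":"number"},"ty":{"type":"number"},"tz":{"type":"number"},"ax":{"type":"number"},"ay":{"type":"number"},"az":{"type":"number"}}}}},"required":["moves"]}

```bash
mkdir -p pics; ls
cat > h.py <<'E'
import numpy as np, cv2
from plant import telemetry, capture, env
def cap(n):
    c=capture(n); np.savez('last_%s.npz'%n,**c); return c
def save(c,name,crop=None,s=1):
    f=c['frame'][:,:,::-1]
    if crop: f=f[crop[1]:crop[3],crop[0]:crop[2]]
    f=cv2.resize(f,None,fx=s,fy=s,interpolation=cv2.INTER_CUBIC); cv2.imwrite('pics/'+name,f)
def cloud(c):
    z=c['range_z'];v,u=np.mgrid[:z.shape[0],:z.shape[1]]
    p=np.stack([(u-c['cx'])/c['fx']*z,-(v-c['cy'])/c['fy']*z,-z,np.ones_like(z)],-1)
    w=p@np.linalg.inv(c['world_to_cam']).T
    w=w[...,:3]; w[z<=0]=np.nan; return w
E
python3 - <<'E'
from h import *
for n in('scene','top'):
    c=cap(n)
    save(c,n+'1.png'); print(n,[c[k] for k in('fx','fy','cx','cy')],c.keys(),np.linalg.inv(c['world_to_cam']).round(3).tolist(),(c['range_z']>0).mean())
print(telemetry.observe())
E
```

```text
pics
scene [416.0413314361015, 416.0413314361015, 281.29905875167464, 212.01412784410334] dict_keys(['frame', 'range_z', 'fx', 'fy', 'cx', 'cy', 'world_to_cam']) [[-0.88, -0.294, 0.373, 0.957], [0.474, -0.509, 0.718, 0.843], [-0.022, 0.809, 0.588, 0.854], [0.0, 0.0, 0.0, 1.0]] 0.9959566326530612
top [515.6722815301704, 515.6722815301704, 270.4637022931744, 206.90038340192731] dict_keys(['frame', 'range_z', 'fx', 'fy', 'cx', 'cy', 'world_to_cam']) [[0.014, 0.992, -0.127, 0.257], [-1.0, 0.014, 0.0, -0.036], [0.002, 0.127, 0.992, 1.775], [0.0, 0.0, 0.0, 1.0]] 0.9960034013605442
{'clock': 0.1, 'joint_pos': array([-1.41728523e+00,  1.81441170e-01,  1.60788126e+00, -3.72277074e-05,
        1.35378650e+00, -2.06315147e-01]), 'qd': array([-0.00065931, -0.00131745, -0.00166459,  0.00110715,  0.00158267,
        0.00052462]), 'joint_torque': array([ 1.46718099e-03, -4.34819126e+01, -3.42694652e+01,  7.05314660e-02,
        3.41011095e-02, -3.89753825e-05]), 'tcp_pos': array([ 0.2023885 , -0.53770451,  0.23792754]), 'ee_rot': array([[ 9.35955224e-01,  3.52118939e-01, -2.67778846e-04],
       [ 3.52118934e-01, -9.35954074e-01,  1.49288449e-03],
       [ 2.75044202e-04, -1.49156304e-03, -9.99998850e-01]]), 'contact_force': array([ 0.59033719, -0.32504327,  1.00639545]), 'wrist_torque': array([-0.02672449,  0.0304374 , -0.01550745]), 'gripper_force': 0.0, 'finger_gap': 1.0007621858518052}
```

View pics/scene1.png

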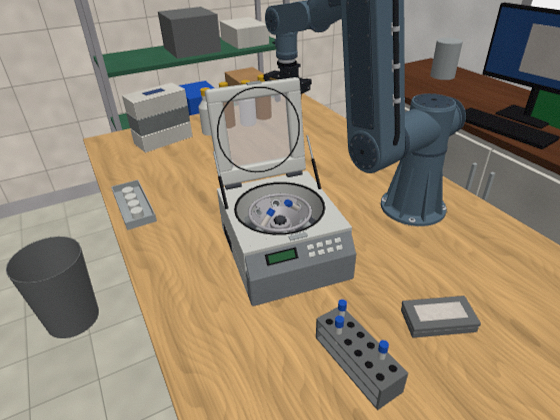

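View pics/top1.png

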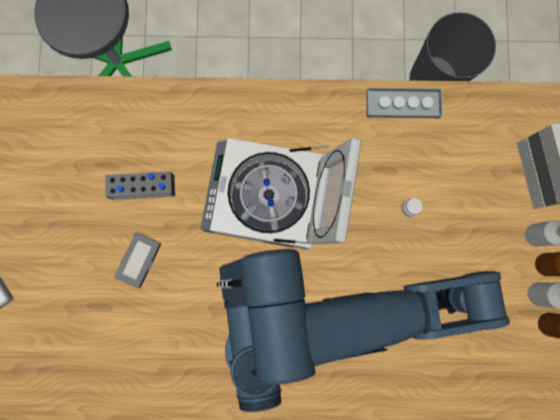

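The scene view shows two blue caps in the rotor at about (270,212) and (288,203). In the top view they are at (266,182), the far one, and (270,203), the near one. The lid is on the right, on the -y side.

Run:
```python
from h import *
for n,box in(('scene',(255,190,305,235)),('top',(225,150,315,240))):
    c=dict(np.load('last_%s.npz'%n)); w=cloud(c); f=c['frame'].astype(int)
    m=(f[...,2]>f[...,0]+50)&(f[...,2]>f[...,1]+35); b=np.zeros_like(m); b[box[1]:box[3],box[0]:box[2]]=1
    k,lab,st,cen=cv2.connectedComponentsWithStats((m&b).astype(np.uint8))
    for i in range(1,k):
        p=w[lab==i]; print(n,st[i],cen[i].round(1),np.nanmedian(p,0).round(4),np.nanmin(p,0).round(3),np.nanmax(p,0).round(3))
    if n=='top':
        # deck fit: bowl rim
        z=w[...,2]; d=(abs(z-.168)<.008)&b; print('deck z',np.nanmedian(z[d]),d.sum())
        hole=(z<.15)&b; 
        cs,_=cv2.findContours(hole.astype(np.uint8),0,cv2.CHAIN_APPROX_NONE)
        cc=max(cs,key=len); print('bowl',cv2.minEnclosingCircle(cc))
        u,v=cv2.minEnclosingCircle(cc)[0]; Z=(1.775-.168)
        ang=np.linalg.inv(c['world_to_cam']); r=np.array([(u-c['cx'])/c['fx'],-(v-c['cy'])/c['fy'],-1]); r=ang[:3,:3]@r; o=ang[:3,3]; print('centre',o+r*(.168-o[2])/r[2])
    save(c,n+'z.png',box,6)
```

```text
scene [284 199   9   8  50] [287.9 202.7] [ 0.4816 -0.0287  0.1644] [ 0.453 -0.084  0.134] [ 0.492 -0.02   0.172]
scene [266 208   9   8  49] [270.2 211.7] [ 0.5448 -0.0144  0.1641] [ 0.503 -0.088  0.115] [ 0.555 -0.007  0.174]
top [263 179   7   7  40] [266.2 182. ] [ 0.5421 -0.0208  0.1694] [ 0.532 -0.03   0.103] [ 0.553 -0.01   0.178]
top [268 198   6   9  47] [270.4 202. ] [ 0.4781 -0.0344  0.1663] [ 0.466 -0.044  0.155] [ 0.492 -0.028  0.178]
deck z 0.16593242448616496 2786
bowl ((268.4337158203125, 191.892578125), 39.04698181152344)
centre [ 0.5104923  -0.02885435  0.168     ]
```

```bash
python3 -c "
import cv2,numpy as np
a=cv2.imread('pics/scenez.png');b=cv2.imread('pics/topz.png');a=cv2.resize(a,(240,216));b=cv2.resize(b,(540,540));o=np.zeros((540,780,3),np.uint8);o[:216,:240]=a;o[:,240:]=b;cv2.imwrite('pics/z.png',o)"
```

```text
(no output)
```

View pics/z.png

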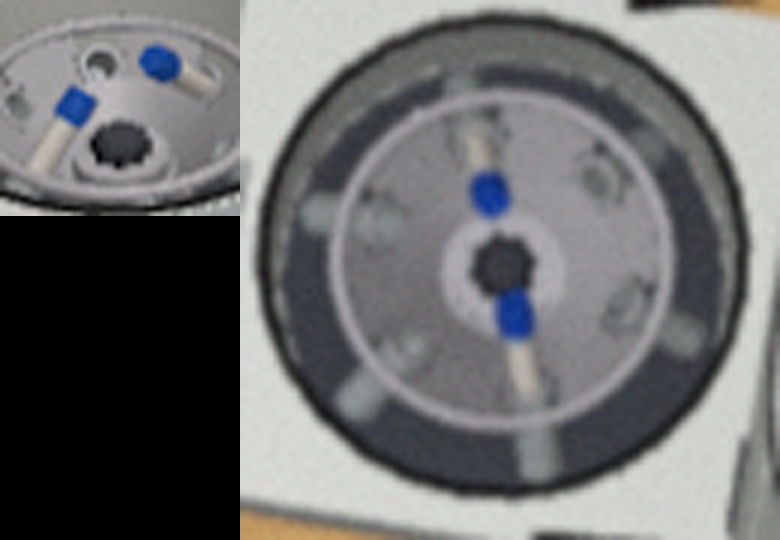

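The crop shows the far cap's centre at (490,193), with its tube running outward (up) and slightly left. That gives a cap at about (0.542, -0.021), in azimuth about 12°. The cap mid-spacing of 65 mm agrees with the 66 mm expected. I'll lift clear of the lid first, then travel.

Call:
{"method": "drive_tool", "body": {"moves": [{"tz":-1},{"tz":-2},{"tz":-3},{"tz":-4},{"tz":-5.2}]}}

```text
validation failed for argument at $.mo...
```

Call:
{"method": "drive_tool", "body": {"moves": [{"tx":0.6,"ty":-0.77},{"tx":1.2,"ty":-1.54},{"tx":1.8,"ty":-2.3},{"tx":2.4,"ty":-3.1},{"tx":3.0,"ty":-3.85}]}}

```text
validation failed for argument at $.mo...
```

Call:
{"method": "drive_tool", "body": {"moves": [{"tx":0.6,"ty":-0.77},{"tx":1.2,"ty":-1.54},{"tx":1.8,"ty":-2.3},{"tx":2.4,"ty":-3.1},{"tx":3.0,"ty":-3.85}]}}

```text
validation failed for argument at $.mo...
```

Call:
{"method": "drive_tool", "body": {"moves": [{"tx":0,"ty":0,"tz":-1,"ax":0,"ay":0,"az":0,"fingers":88}]}}

```text
clock: 0.2
tcp_pos: [0.2017, -0.534, 0.2812]
ee_rot: [[0.936, 0.352, -0.002], [0.352, -0.936, 0.015], [0.003, -0.015, -1.0]]
contact_force: [-0.4, -0.7, -0.0]
finger_gap: 0.998
gripper_force: 0.0
```

Call:
{"method": "drive_tool", "body": {"moves": [{"tx":0,"ty":0,"tz":-1,"ax":0,"ay":0,"az":0,"fingers":88},{"tx":0,"ty":0,"tz":-2,"ax":0,"ay":0,"az":0,"fingers":88},{"tx":0,"ty":0,"tz":-3,"ax":0,"ay":0,"az":0,"fingers":88},{"tx":0,"ty":0,"tz":-4,"ax":0,"ay":0,"az":0,"fingers":88},{"tx":0,"ty":0,"tz":-4.5,"ax":0,"ay":0,"az":0,"fingers":88}]}}

```text
clock: 0.7
tcp_pos: [0.2026, -0.5383, 0.5188]
ee_rot: [[0.936, 0.352, 0.001], [0.352, -0.936, -0.006], [-0.001, 0.006, -1.0]]
contact_force: [-0.4, -0.8, 0.5]
finger_gap: 0.997
gripper_force: 0.0
```

Call:
{"method": "drive_tool", "body": {"moves": [{"tx":3.0,"ty":-3.85,"tz":0,"ax":0,"ay":0,"az":0,"fingers":70},{"tx":3.0,"ty":-3.85,"tz":0,"ax":0,"ay":0,"az":0,"fingers":70},{"tx":3.0,"ty":-3.85,"tz":0,"ax":0,"ay":0,"az":0,"fingers":70},{"tx":3.0,"ty":-3.85,"tz":0,"ax":0,"ay":0,"az":0,"fingers":70},{"tx":3.0,"ty":-3.85,"tz":0,"ax":0,"ay":0,"az":0,"fingers":70}]}}

```text
clock: 1.2
tcp_pos: [0.2753, -0.303, 0.5135]
ee_rot: [[0.936, 0.352, 0.0], [0.352, -0.936, 0.0], [0.0, -0.0, -1.0]]
contact_force: [0.0, 0.3, 0.8]
finger_gap: 0.795
gripper_force: 0.0
```

Call:
{"method": "drive_tool", "body": {"moves": [{"tx":3.0,"ty":-3.85,"tz":0,"ax":0,"ay":0,"az":0,"fingers":60},{"tx":3.0,"ty":-3.85,"tz":0,"ax":0,"ay":0,"az":0,"fingers":60},{"tx":3.0,"ty":-3.85,"tz":0,"ax":0,"ay":0,"az":0,"fingers":60},{"tx":3.0,"ty":-3.85,"tz":0,"ax":0,"ay":0,"az":0,"fingers":60},{"tx":3.0,"ty":-3.85,"tz":0,"ax":0,"ay":0,"az":0,"fingers":60}]}}

```text
clock: 1.7
tcp_pos: [0.3476, -0.0699, 0.5137]
ee_rot: [[0.936, 0.352, 0.001], [0.352, -0.936, -0.0], [0.001, 0.0, -1.0]]
contact_force: [0.6, 0.2, 0.8]
finger_gap: 0.68
gripper_force: 0.0
```

Call:
{"method": "drive_tool", "body": {"moves": [{"tx":2.75,"ty":0.1,"tz":0,"ax":0,"ay":0,"az":0.15,"fingers":50},{"tx":2.75,"ty":0.1,"tz":0,"ax":0,"ay":0,"az":0.15,"fingers":50},{"tx":2.75,"ty":0.1,"tz":0,"ax":0,"ay":0,"az":0.15,"fingers":50},{"tx":2.75,"ty":0.1,"tz":0,"ax":0,"ay":0,"az":0.15,"fingers":50}]}}

```text
clock: 2.1
tcp_pos: [0.4813, -0.0269, 0.5101]
ee_rot: [[0.977, 0.212, -0.006], [0.212, -0.977, 0.003], [-0.005, -0.004, -1.0]]
contact_force: [0.2, -0.5, -1.1]
finger_gap: 0.567
gripper_force: 0.0
```

Run:
```python
from h import *
c=cap('wrist'); s=cap('scene'); t=cap('top')
cv2.imwrite('pics/w2.png',cv2.resize(np.hstack([c['frame'],s['frame']])[:,:,::-1],(800,300)))
save(c,'w2full.png')
print(np.linalg.inv(c['world_to_cam']).round(3).tolist(),c['fx'],c['cx'],c['cy'])
print(telemetry.observe()['joint_pos'],telemetry.observe()['tcp_pos'])
w=cloud(c);f=c['frame'].astype(int)
m=(f[...,2]>f[...,0]+50)&(f[...,2]>f[...,1]+35)
k,lab,st,cen=cv2.connectedComponentsWithStats(m.astype(np.uint8))
for i in range(1,k):
    if st[i,4]>30:
        p=w[lab==i]; print(st[i],cen[i].round(1),np.nanmedian(p,0).round(4),np.nanpercentile(p,3,0).round(3),np.nanpercentile(p,97,0).round(3))
```

```text
[[0.212, 0.938, 0.275, 0.551], [-0.977, 0.205, 0.056, -0.012], [-0.003, -0.28, 0.96, 0.656], [0.0, 0.0, 0.0, 1.0]] 341.8131641741742 281.3627155487138 215.18160539576928
[-3.08013966e-01 -1.17856725e-01  1.37734391e+00 -2.68792683e-04
  1.88356837e+00  1.05246525e+00] [ 0.47783077 -0.02848248  0.5132902 ]
[ 26  40  22  17 280] [36.  48.4] [0.5666 0.3564 0.1157] [0.558 0.35  0.098] [0.575 0.37  0.118]
[ 51  70  21  16 246] [60.4 78. ] [0.5334 0.3201 0.1159] [0.525 0.314 0.099] [0.542 0.334 0.118]
[281 114  14  20 239] [287.5 123.6] [ 0.5423 -0.0205  0.1681] [ 0.531 -0.03   0.162] [ 0.553 -0.012  0.174]
[281 162  14  18 211] [287.4 170.8] [ 0.4789 -0.0345  0.1682] [ 0.466 -0.044  0.161] [ 0.489 -0.026  0.174]
```

View pics/w2.png

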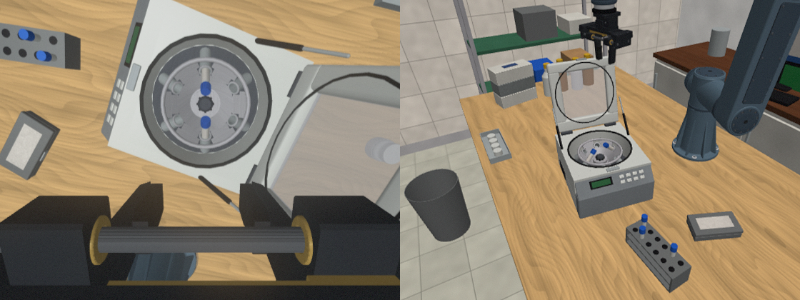

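The wrist view shows both caps in the same image column (287), so the tool yaw is already in line with the tube pair. The far cap is at pixel (287,124), surface at (0.542, -0.0205) and z up to 0.174, which puts its middle at z of about 0.160. Next I'll check arm-to-lid clearance before descending.

Run:
```python
from h import *
for n in('top','scene'):
    w=cloud(dict(np.load('last_%s.npz'%n))).reshape(-1,3)
    for x0 in np.arange(.1,.75,.1):
        q=w[(abs(w[:,0]-x0)<.03)&(w[:,2]>.24)&(abs(w[:,1]+.1)<.3)]
        for z0 in np.arange(.3,1.1,.1):
            r=q[abs(q[:,2]-z0)<.05]
            if len(r)>8: print(n,round(x0,2),round(z0,2),len(r),np.percentile(r[:,1],[2,98]).round(3))
```

```text
top 0.1 0.3 25 [0.019 0.042]
top 0.1 0.5 38 [0.191 0.2  ]
top 0.1 0.6 127 [0.181 0.199]
top 0.1 0.7 211 [0.028 0.199]
top 0.1 0.8 2227 [0.029 0.154]
top 0.2 0.8 2157 [0.    0.124]
top 0.3 0.8 1984 [-0.034  0.084]
top 0.4 0.3 206 [-0.211 -0.165]
top 0.4 0.4 179 [-0.24  -0.187]
top 0.4 0.5 224 [-0.239 -0.208]
top 0.4 0.6 10 [0.041 0.048]
top 0.4 0.8 708 [-0.071  0.063]
top 0.4 0.9 161 [-0.072  0.038]
top 0.5 0.3 216 [-0.226 -0.201]
top 0.5 0.4 117 [-0.256 -0.219]
top 0.5 0.5 235 [-0.255 -0.221]
top 0.5 0.6 284 [-0.123  0.031]
top 0.5 0.8 141 [-0.096  0.02 ]
top 0.5 0.9 1481 [-0.09   0.032]
top 0.6 0.3 213 [-0.232 -0.198]
top 0.6 0.4 211 [-0.267 -0.221]
top 0.6 0.5 161 [-0.269 -0.241]
scene 0.1 0.3 797 [0.032 0.195]
scene 0.1 0.4 422 [0.089 0.199]
scene 0.1 0.5 305 [0.174 0.199]
scene 0.1 0.6 308 [0.178 0.199]
scene 0.1 0.7 119 [0.18 0.2 ]
scene 0.4 0.3 725 [-0.21  -0.164]
scene 0.4 0.4 714 [-0.224 -0.186]
scene 0.4 0.5 41 [-0.233 -0.205]
scene 0.5 0.3 650 [-0.228 -0.199]
scene 0.5 0.4 683 [-0.24  -0.216]
scene 0.5 0.5 382 [-0.24   0.015]
scene 0.5 0.6 1753 [-0.104  0.068]
scene 0.5 0.7 751 [-0.034  0.018]
scene 0.6 0.3 578 [-0.231 -0.197]
scene 0.6 0.4 649 [-0.251 -0.218]
scene 0.6 0.5 52 [-0.263 -0.239]
```

Call:
{"method": "drive_tool", "body": {"moves": [{"tx":0.75,"ty":0.12,"tz":4.5,"ax":0,"ay":0.35,"az":0,"fingers":50},{"tx":0.75,"ty":0.12,"tz":4.5,"ax":0,"ay":0.35,"az":0,"fingers":50},{"tx":0.75,"ty":0.12,"tz":4.5,"ax":0,"ay":0.35,"az":0,"fingers":50},{"tx":0.75,"ty":0.12,"tz":4.5,"ax":0,"ay":0.35,"az":0,"fingers":50},{"tx":0.75,"ty":0.12,"tz":4.5,"ax":0,"ay":0.35,"az":0,"fingers":50}]}}

```text
clock: 2.75
tcp_pos: [0.5134, -0.027, 0.2856]
ee_rot: [[0.92, 0.206, 0.334], [0.193, -0.979, 0.071], [0.341, -0.001, -0.94]]
contact_force: [0.8, 0.0, 0.3]
finger_gap: 0.567
gripper_force: 0.0
```

```bash
cat > look.py <<'E'
from h import *
import sys
from scipy.optimize import least_squares
c=cap('wrist'); t=cap('top'); s=telemetry.observe(); save(c,sys.argv[1])
R=s['ee_rot'];T=s['tcp_pos'];print('tcp',T.round(4),R.round(3).tolist())
w=cloud(c);f=c['frame'].astype(int)
m=(f[...,2]>f[...,0]+50)&(f[...,2]>f[...,1]+35)
k,lab,st,cen=cv2.connectedComponentsWithStats(m.astype(np.uint8))
for i in range(1,k):
    p=w[lab==i]; p=p[~np.isnan(p[:,0])]
    if st[i,4]<60 or abs(np.median(p[:,1])+.03)>.06: continue
    print(st[i],cen[i].round(1),np.median(p,0).round(4),np.percentile(p,3,0).round(4),np.percentile(p,97,0).round(4))
    sg=1 if np.median(p[:,0])>.51 else -1
    h=np.array([.977,.212,0])*sg; a=(-h+[0,0,1])/2**.5
    def res(C): # distance to the surface of the capped cylinder
        d=p-C; q=d@a; r=np.linalg.norm(d-q[:,None]*a,axis=1)
        return np.maximum(r-.00975,abs(q)-.010)
    o=least_squares(res,np.median(p,0)-[0,0,.008],loss='soft_l1',f_scale=.001)
    print('cap mid',o.x.round(4),'rms',(o.fun.std()*1e3).round(2))
    if sg>0:
        z=np.array([.977*np.sin(.35),.212*np.sin(.35),-np.cos(.35)])
        g=o.x+.019*z; print('grasp tcp',g.round(4),'shift tool axes (50mm)',(R.T@(g-T)/.05).round(3))
E
python3 look.py w3.png
```

```text
tcp [ 0.5131 -0.0264  0.285 ] [[0.921, 0.207, 0.33], [0.194, -0.978, 0.073], [0.338, -0.003, -0.941]]
[270 207  25  32 649] [281.7 222.6] [ 0.5427 -0.0205  0.1679] [ 0.5319 -0.0295  0.1596] [ 0.5547 -0.0112  0.1737]
cap mid [ 0.5428 -0.0204  0.161 ] rms 0.64
grasp tcp [ 0.5492 -0.019   0.1431] shift tool axes (50mm) [-0.265  0.013  2.919]
[270 286  26  31 641] [282.2 301.7] [ 0.4809 -0.034   0.1682] [ 0.4697 -0.0433  0.1113] [ 0.4899 -0.0251  0.1738]
cap mid [ 0.4779 -0.0347  0.1609] rms 6.38
```

View pics/w3.png

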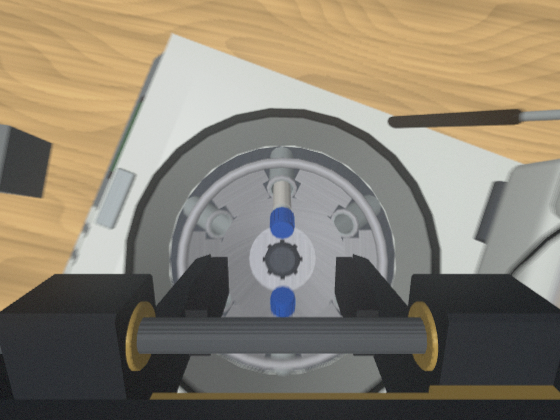

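The far cap shows at (282,223), centred between the fingers. The cap fit gives (0.543, -0.020, 0.161), which agrees with the other views. Descending now.

Call:
{"method": "drive_tool", "body": {"moves": [{"tx":-0.27,"ty":0.01,"tz":0.7,"ax":0,"ay":0,"az":0,"fingers":50},{"tx":-0.27,"ty":0.01,"tz":1.5,"ax":0,"ay":0,"az":0,"fingers":50},{"tx":-0.27,"ty":0.01,"tz":2.2,"ax":0,"ay":0,"az":0,"fingers":50},{"tx":-0.27,"ty":0.01,"tz":2.7,"ax":0,"ay":0,"az":0,"fingers":50},{"tx":-0.27,"ty":0.01,"tz":2.92,"ax":0,"ay":0,"az":0,"fingers":50}]}}

```text
clock: 3.35
tcp_pos: [0.5533, -0.0198, 0.1474]
ee_rot: [[0.919, 0.208, 0.336], [0.195, -0.978, 0.071], [0.343, 0.0, -0.939]]
contact_force: [-0.1, 0.3, 0.0]
finger_gap: 0.568
gripper_force: 0.0
```

```bash
python3 look.py w4.png; python3 -c "
from h import *
c=cap('scene'); save(c,'s4.png',(200,100,360,240),4)"
```

```text
tcp [ 0.5532 -0.0197  0.1478] [[0.919, 0.208, 0.336], [0.195, -0.978, 0.071], [0.343, 0.0, -0.939]]
[ 254  270   50   47 2055] [278.7 295.2] [ 0.5469 -0.0192  0.1677] [ 0.5394 -0.0291  0.1586] [ 0.5554 -0.0105  0.1741]
cap mid [ 0.5432 -0.0202  0.1608] rms 2.56
grasp tcp [ 0.5496 -0.0189  0.1429] shift tool axes (50mm) [-0.096 -0.031  0.068]
```

View pics/w4.png

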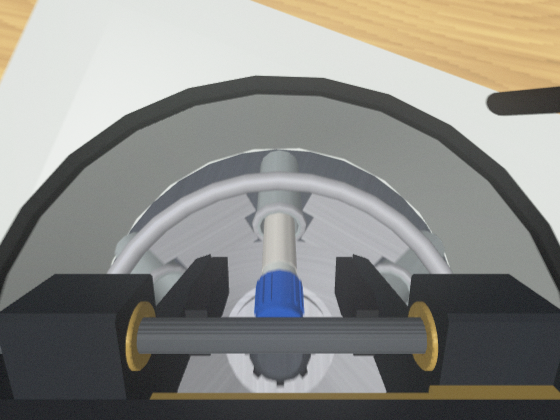

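The cap at (279,295) sits between the pads. A small correction, then I'll close the fingers.

Call:
{"method": "drive_tool", "body": {"moves": [{"tx":-0.1,"ty":-0.02,"tz":0.08,"ax":0,"ay":0,"az":0,"fingers":45},{"tx":-0.1,"ty":-0.02,"tz":0.08,"ax":0,"ay":0,"az":0,"fingers":35},{"tx":-0.1,"ty":-0.02,"tz":0.08,"ax":0,"ay":0,"az":0,"fingers":25},{"tx":-0.1,"ty":-0.02,"tz":0.08,"ax":0,"ay":0,"az":0,"fingers":10},{"tx":-0.1,"ty":-0.02,"tz":0.08,"ax":0,"ay":0,"az":0,"fingers":10}]}}

```text
clock: 4.0
tcp_pos: [0.5495, -0.0191, 0.1419]
ee_rot: [[0.919, 0.208, 0.336], [0.196, -0.978, 0.071], [0.343, 0.0, -0.939]]
contact_force: [-1.1, -0.9, 2.3]
finger_gap: 0.189
gripper_force: 30.0
```

Call:
{"method": "drive_tool", "body": {"moves": [{"tx":0,"ty":0,"tz":0,"ax":0,"ay":0,"az":0,"fingers":10},{"tx":0,"ty":0,"tz":0,"ax":0,"ay":0,"az":0,"fingers":10},{"tx":0,"ty":0,"tz":0,"ax":0,"ay":0,"az":0,"fingers":10}]}}

```text
clock: 4.3
tcp_pos: [0.5495, -0.0191, 0.1418]
ee_rot: [[0.919, 0.208, 0.336], [0.196, -0.978, 0.071], [0.343, 0.0, -0.939]]
contact_force: [-2.8, -0.7, 3.1]
finger_gap: 0.189
gripper_force: 30.0
```

```bash
python3 -c "
from h import *
s=telemetry.observe();R=s['ee_rot'];print(s['tcp_pos'],R.round(3).tolist(),s['contact_force'],s['finger_gap']*88.1,s['gripper_force'])
h=np.array([.977,.212,0]);a=(-h+[0,0,1])/2**.5
print((R.T@a).round(4))"
```

```text
[ 0.54946857 -0.01908705  0.14177155] [[0.919, 0.208, 0.336], [0.196, -0.978, 0.071], [0.343, 0.0, -0.939]] [-2.82304943 -0.69774784  3.14778221] 16.616789181727174 29.999332688748837
[-0.4213  0.0029 -0.9068]
```

The grip is firm at 30 N. I'll draw along the tube axis, which in the tool frame is (-0.421, 0, -0.907).

Call:
{"method": "drive_tool", "body": {"moves": [{"tx":-0.042,"ty":0,"tz":-0.091,"ax":0,"ay":0,"az":0,"fingers":10},{"tx":-0.105,"ty":0,"tz":-0.227,"ax":0,"ay":0,"az":0,"fingers":10},{"tx":-0.19,"ty":0,"tz":-0.408,"ax":0,"ay":0,"az":0,"fingers":10},{"tx":-0.295,"ty":0,"tz":-0.635,"ax":0,"ay":0,"az":0,"fingers":10},{"tx":-0.4,"ty":0,"tz":-0.862,"ax":0,"ay":0,"az":0,"fingers":10}]}}

```text
clock: 4.8
tcp_pos: [0.5156, -0.026, 0.1756]
ee_rot: [[0.919, 0.208, 0.335], [0.196, -0.978, 0.071], [0.343, -0.0, -0.939]]
contact_force: [0.3, 0.5, -0.6]
finger_gap: 0.196
gripper_force: 30.0
```

```bash
python3 -c "
from h import *
c=cap('scene'); s=telemetry.observe(); print(s['tcp_pos'],s['contact_force'],s['finger_gap']*88.1)
save(c,'s5.png',(200,110,360,240),4)"
```

```text
[ 0.51549459 -0.02618694  0.17692342] [ 1.45994895 -0.04902754  0.0685271 ] 17.015397412219762
```

View pics/s5.png

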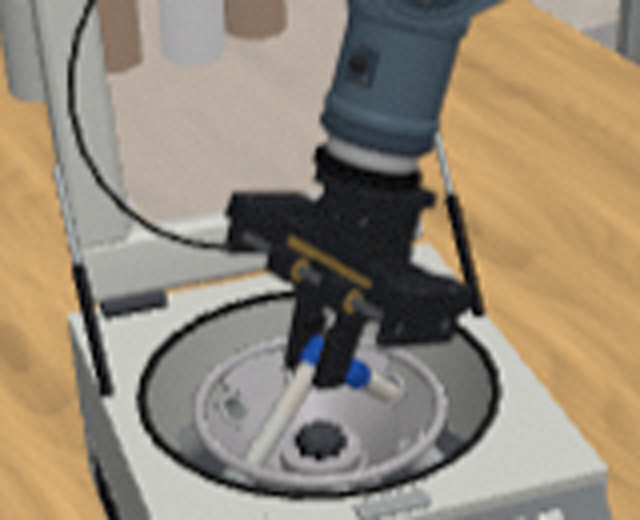

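The tube follows: its cap is between the fingers at (315,350), its foot is still near the pocket at (260,460), and the counterweight stays put at (375,380). Continuing the pull.

Call:
{"method": "drive_tool", "body": {"moves": [{"tx":-0.105,"ty":0,"tz":-0.227,"ax":0,"ay":0,"az":0,"fingers":10},{"tx":-0.21,"ty":0,"tz":-0.454,"ax":0,"ay":0,"az":0,"fingers":10},{"tx":-0.315,"ty":0,"tz":-0.68,"ax":0,"ay":0,"az":0,"fingers":10},{"tx":-0.36,"ty":0,"tz":-0.77,"ax":0,"ay":0,"az":0,"fingers":10},{"tx":-0.36,"ty":0,"tz":-0.77,"ax":0,"ay":0,"az":0,"fingers":10}]}}

```text
clock: 5.35
tcp_pos: [0.487, -0.0325, 0.2057]
ee_rot: [[0.918, 0.208, 0.337], [0.195, -0.978, 0.071], [0.344, 0.001, -0.939]]
contact_force: [-0.5, 0.3, 0.4]
finger_gap: 0.192
gripper_force: 30.0
```

```bash
python3 -c "
from h import *
c=cap('scene'); d=cap('wrist'); s=telemetry.observe(); print(s['tcp_pos'],s['contact_force'],s['finger_gap']*88.1)
a=cv2.resize(c['frame'][110:240,200:360],(400,300),interpolation=2)
b=cv2.resize(d['frame'],(400,300))
cv2.imwrite('pics/s6.png',np.hstack([a,b])[:,:,::-1])"
```

```text
[ 0.48705008 -0.0322591   0.20498173] [ 0.39511505 -0.53840909 -1.22555386] 16.888773085367312
```

View pics/s6.png

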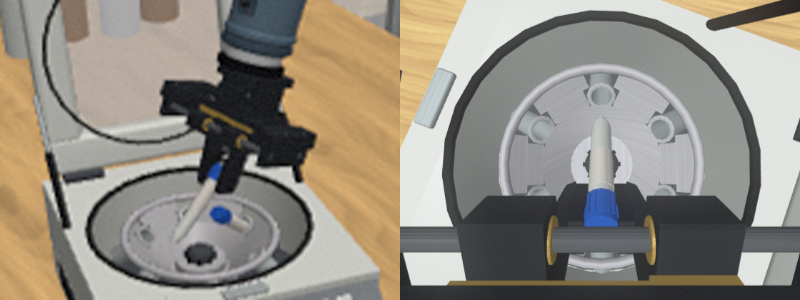

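The tube is fully out of the pocket: its tip is free over the rotor at (180,235) on the left and (600,120) on the right, and the counterweight is in place. Lifting straight up, then rotating.

Call:
{"method": "drive_tool", "body": {"moves": [{"tx":0.14,"ty":0,"tz":-0.38,"ax":0,"ay":0,"az":0,"fingers":10},{"tx":0.34,"ty":0,"tz":-0.94,"ax":0,"ay":0,"az":0,"fingers":10},{"tx":0.62,"ty":0,"tz":-1.69,"ax":0,"ay":0,"az":0,"fingers":10},{"tx":0.9,"ty":0,"tz":-2.44,"ax":0,"ay":0,"az":0,"fingers":10},{"tx":1.03,"ty":0,"tz":-2.82,"ax":0,"ay":0,"az":0,"fingers":10}]}}

```text
clock: 5.95
tcp_pos: [0.4883, -0.0325, 0.3587]
ee_rot: [[0.917, 0.208, 0.339], [0.196, -0.978, 0.07], [0.346, 0.002, -0.938]]
contact_force: [1.0, -0.6, 0.1]
finger_gap: 0.194
gripper_force: 30.0
```

Call:
{"method": "drive_tool", "body": {"moves": [{"tx":0,"ty":0,"tz":0,"ax":0,"ay":-0.06,"az":0,"fingers":10},{"tx":0,"ty":0,"tz":0,"ax":0,"ay":-0.14,"az":0,"fingers":10},{"tx":0,"ty":0,"tz":0,"ax":0,"ay":-0.23,"az":0,"fingers":10},{"tx":0,"ty":0,"tz":0,"ax":0,"ay":-0.31,"az":0,"fingers":10},{"tx":0,"ty":0,"tz":0,"ax":0,"ay":-0.36,"az":0,"fingers":10}]}}

```text
clock: 6.45
tcp_pos: [0.4877, -0.0319, 0.3544]
ee_rot: [[0.978, 0.209, -0.014], [0.209, -0.978, -0.002], [-0.014, -0.001, -1.0]]
contact_force: [-0.2, 0.5, -1.2]
finger_gap: 0.194
gripper_force: 30.0
```

Call:
{"method": "drive_tool", "body": {"moves": [{"tx":0,"ty":0,"tz":0,"ax":0,"ay":-0.06,"az":0,"fingers":10},{"tx":0,"ty":0,"tz":0,"ax":0,"ay":-0.14,"az":0,"fingers":10},{"tx":0,"ty":0,"tz":0,"ax":0,"ay":-0.23,"az":0,"fingers":10},{"tx":0,"ty":0,"tz":0,"ax":0,"ay":-0.29,"az":0,"fingers":10},{"tx":0,"ty":0,"tz":0,"ax":0,"ay":-0.29,"az":0,"fingers":10}]}}

```text
clock: 6.95
tcp_pos: [0.4878, -0.0318, 0.3531]
ee_rot: [[0.933, 0.209, -0.293], [0.2, -0.978, -0.061], [-0.299, -0.002, -0.954]]
contact_force: [0.4, 0.2, -0.1]
finger_gap: 0.194
gripper_force: 30.0
```

Run:
```python
from h import *
c=cap('scene'); d=cap('wrist'); s=telemetry.observe(); T=s['tcp_pos'];print(T,s['ee_rot'].round(3).tolist(),s['finger_gap']*88.1)
w=cloud(d); near=np.linalg.norm(w-T,axis=-1)<.13
f=d['frame'].astype(int)
blue=(f[...,2]>f[...,0]+50)&(f[...,2]>f[...,1]+35)&near
wh=(f.min(-1)>110)&near
for n,m in(('blue',blue),('white',wh)):
    p=w[m]; print(n,m.sum())
    if m.sum()>30:
        print(np.percentile(p,[3,50,97],axis=0).round(4).tolist())
        if n=='white':
            q=p-p.mean(0); v=np.linalg.svd(q,full_matrices=False)[2][0]; v*=np.sign(v[2]); print('axis',v.round(3))
a=cv2.resize(c['frame'][80:210,200:360],(400,300),interpolation=2)
b=cv2.resize(d['frame'],(400,300))
cv2.imwrite('pics/s7.png',np.hstack([a,b])[:,:,::-1])
```

```text
[ 0.487319   -0.03197578  0.35418454] [[0.934, 0.209, -0.289], [0.2, -0.978, -0.061], [-0.296, -0.001, -0.955]] 16.50031091706824
blue 2282
[[0.4931, -0.0376, 0.3659], [0.501, -0.0284, 0.3785], [0.5043, -0.021, 0.384]]
white 3120
[[0.499, -0.037, 0.2897], [0.5051, -0.0274, 0.3354], [0.5145, -0.0209, 0.3893]]
axis [ 0.066 -0.177  0.982]
```

View pics/s7.png

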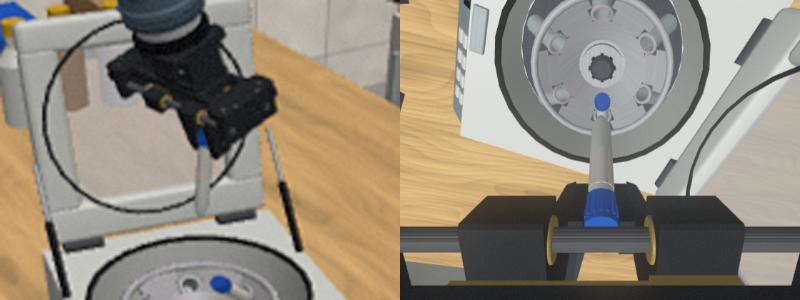

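The tube hangs nearly upright well above the rim, with the counterweight seated at (220,283). Measuring its tilt.

Run:
```python
from h import *
from scipy.optimize import least_squares
s=telemetry.observe();T=s['tcp_pos']
P=[]
for n in('wrist','scene'):
    d=dict(np.load('last_%s.npz'%n)); w=cloud(d); f=d['frame'].astype(int)
    m=(np.hypot(w[...,0]-.503,w[...,1]+.029)<.03)&(w[...,2]>.235)&(w[...,2]<.345)&(f.max(-1)>80)
    p=w[m]; print(n,len(p),p.min(0).round(3),p.max(0).round(3))
    q=p[p[:,2]>.275]
    def res(t):
        a=np.array([t[2],t[3],1]);a/=np.linalg.norm(a); e=q-[t[0],t[1],.31]; return np.linalg.norm(np.cross(e,a),axis=1)-.008
    o=least_squares(res,[.505,-.03,0,0],loss='soft_l1',f_scale=.001); print('c',o.x[:2].round(4),'tilt deg xy',np.degrees(o.x[2:]).round(1),np.std(o.fun).round(4))
```

```text
wrist 2020 [ 0.497 -0.037  0.275] [ 0.512 -0.02   0.345]
c [ 0.5013 -0.0284] tilt deg xy [-6.4 -1.5] 0.0005
scene 133 [ 0.495 -0.031  0.275] [ 0.514 -0.016  0.345]
c [ 0.5017 -0.0281] tilt deg xy [-7.1 -0.2] 0.0017
```

Call:
{"method": "drive_tool", "body": {"moves": [{"tx":0,"ty":0,"tz":0,"ax":0,"ay":-0.05,"az":0,"fingers":10},{"tx":0,"ty":0,"tz":0,"ax":0,"ay":-0.115,"az":0,"fingers":10},{"tx":0,"ty":0,"tz":0,"ax":0,"ay":-0.115,"az":0,"fingers":10},{"tx":0,"ty":0,"tz":0,"ax":0,"ay":-0.115,"az":0,"fingers":10},{"tx":0,"ty":0,"tz":0,"ax":0,"ay":-0.115,"az":0,"fingers":10}]}}

```text
clock: 7.55
tcp_pos: [0.4869, -0.0323, 0.3556]
ee_rot: [[0.896, 0.208, -0.392], [0.191, -0.978, -0.084], [-0.401, 0.0, -0.916]]
contact_force: [-0.6, -0.7, 0.3]
finger_gap: 0.192
gripper_force: 30.0
```

Call:
{"method": "drive_tool", "body": {"moves": [{"tx":0,"ty":0,"tz":0,"ax":0,"ay":0,"az":0,"fingers":10},{"tx":0,"ty":0,"tz":0,"ax":0,"ay":0,"az":0,"fingers":10},{"tx":0,"ty":0,"tz":0,"ax":0,"ay":0,"az":0,"fingers":10},{"tx":0,"ty":0,"tz":0,"ax":0,"ay":0,"az":0,"fingers":10},{"tx":0,"ty":0,"tz":0,"ax":0,"ay":0,"az":0,"fingers":10}]}}

```text
clock: 8.05
tcp_pos: [0.4871, -0.0322, 0.3552]
ee_rot: [[0.895, 0.208, -0.394], [0.191, -0.978, -0.084], [-0.403, 0.0, -0.915]]
contact_force: [-0.5, -0.3, -0.2]
finger_gap: 0.191
gripper_force: 30.0
```

Run:
```python
from h import *
from scipy.optimize import least_squares
for n in('wrist','scene'):
    d=cap(n); w=cloud(d); f=d['frame'].astype(int)
    m=(np.hypot(w[...,0]-.503,w[...,1]+.029)<.035)&(w[...,2]>.235)&(w[...,2]<.345)&(f.max(-1)>80)
    p=w[m]; print(n,len(p),p.min(0).round(3),p.max(0).round(3)); q=p[p[:,2]>.275]
    def res(t):
        a=np.array([t[2],t[3],1]);a/=np.linalg.norm(a); e=q-[t[0],t[1],.31]; return np.linalg.norm(np.cross(e,a),axis=1)-.008
    o=least_squares(res,[.505,-.03,0,0],loss='soft_l1',f_scale=.001); print('c',o.x[:2].round(4),'tilt deg xy',np.degrees(o.x[2:]).round(1))
s=telemetry.observe(); print(s['clock'],s['tcp_pos'],s['finger_gap']*88.1,s['gripper_force'],abs(s['qd']).max())
```

```text
wrist 2026 [ 0.494 -0.038  0.273] [ 0.505 -0.022  0.345]
c [ 0.5097 -0.027 ] tilt deg xy [-0.2  0.1]
scene 129 [ 0.489 -0.031  0.276] [ 0.505 -0.018  0.344]
c [ 0.4967 -0.0297] tilt deg xy [-0.1  0.9]
8.15 [ 0.48706279 -0.03221555  0.35518292] 16.5358985512594 29.999935403466225 0.002354872599482245
```

The tube is upright within 1°, its tip is at about 0.27 m, and it is still.

```bash
python3 -c "
from plant import env
print(env.sign_off())"
```

```text
the job is handed in; nothing more can be done
None
```

The far tube is out of its pocket and was handed in held still, cap up, within about 1° of upright, its tip about 0.27 m above the table; the counterweight looked still seated in its pocket, and sign-off gave no verdict.

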